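# Burn-in run: nest the transformers, set the load selector, wind the timer, start

## Robot

A 6-joint arm with a two-finger parallel gripper is mounted at the origin on the work surface. World frame = base frame: x ahead of the robot, y to its left, z up, the work surface at z = 0. Lengths are in m, angles in rad, forces in N, time in s.
With the tool pointing down it reaches from about 0.325 to 0.9 m from the base axis. Payload 3.5 kg.
Tool frame: the origin (TCP) lies at the very end of the fingers, on their centre line; the grasp point (between the pads) lies 19 mm behind it (arm.hold_point_z is the distance from the TCP to the grasp point, in m); z points along the fingers, y is the line along which they close (so a half turn about z gives the same grasp; the last joint's range is limited). The gripper opens to 85 mm and grips with 20 to 120 N. Pads are 22 mm wide; open, the fingers measure 114 mm over their backs; the gripper's body (76 mm by 85 mm) begins 54 mm behind the grasp point. The pads swing forward as they close: fully open they stand 13 mm farther back than shut.
Start: joints at [1.099, 0.276, -0.026, 1.268, 0, 1.467], TCP at [0.225, 0.583, 0.231] pointing down, gripper open.
Joint ranges: [-3.12, 3.12], [-0.85, 1.88], [-1.08, 1.24], [-1.95, 2.15], [-1.57, 1.53], [-3.14, 3.14]. Speed limits (rad/s): [2.57, 2.57, 3.14, 3.14, 3.14, 3.14].

## Interface

Orientations are given as a 3x3 rotation matrix whose columns are the frame's x, y, z axes.
In Python, from cell import monitor, vision, hand_in, arm gives the robot as it stands. The module is installed in compiled form; this text tells all that it offers.
- The arm moves only by the tool play_rows, never from a script. Its argument "deltas" is one flat list of numbers, 7 for each row, row after row: the shift along the world's x, y, z normalised to -1 to 1, where 1 is 0.2 m, then the turn, a rotation vector about the world's x, y, z normalised to -1 to 1, where 1 is pi/2 rad, then the closure, from 0 (fully open) to 1 (shut). In form: [tx, ty, tz, wx, wy, wz, jaw, tx, ty, tz, wx, wy, wz, jaw, ...]. A call has 1 to 10 rows; each row shifts and turns the commanded pose from where the row before left it; what a row does not reach is not made up. A row lasts 1/8 s, in which the tool goes at most 62.5 mm and 10.7 degrees, less where a joint would pass 70% of its speed; a pose out of reach is approached as far as the arm can. A call with a number of a shift or a turn outside -1 to 1 is refused whole. A call with a gripper value outside its range is refused whole. The fingers move at their own pace and stop on an object; the grip force is fixed at half the most. Time passes only in rows, so rows that do not move let the fingers close. It gives the time, the measured TCP pose, the force, the opening and the grip force at its end, in the units of the state.
- monitor.read_state(): the state, without advancing time (a new reading comes with each control period).
- vision.camera(name): name is "scene" or "side" or "wrist"; returns the picture (400x640x3 uint8, blue, green, red); there is no depth.
- vision.calibration(name): a dict with "fovy" (degrees; the focal length in pixels is half the picture's height over the tangent of half this angle, whatever the lens; pixels are square), "cx", "cy" (the principal point, pixels), "R" (3x3) and "t" (3): a world point X has camera coordinates R X + t; the wrist camera has in their place "mount" (4x4, takes a point from camera to tool coordinates, whose origin is the TCP and whose axes are the flange's). Camera axes: x right, y down, z forward; pixel columns grow to the right and rows downward; lengths in m; the calibration is good to about 2 mm. A picture is of the moment at which its call begins: read the wrist's pose just before it. calibration takes no time and is no camera call.
- hand_in(): hands the job in; it is judged then, once.
The state is a dict: "t": time; "q": joint angles; "dq": joint speeds; "joint_efforts": joint torques, N m; "position": TCP position; "ee_rot": TCP orientation; "contact_force": force on the tool from outside, world axes, zero at the start; "moment": the same for the moment, N m; "grip_width": finger opening in m; "gripper_force": force on a finger pad.
Only numpy, scipy, OpenCV 4.12 (cv2) and the standard library are available. Lean on these libraries where they do the work, as an engineer would, in place of code of your own. Each camera call takes 0.05 s, during which the arm holds its last target. There are 200 camera calls.

## Task

Start a burn-in run: nudge every transformer across the aluminium deck until it drops flat into a nest of its own (any nest will do). Then turn the load selector clockwise to the seventh click past its off mark, and after that wind the timer key clockwise, a part turn at a time, right up to its stop. Last, push the start lever fully over, away from the robot. Leave the jar, the multimeter and the screwdriver where they are.

Things in the scene. Friction and masses are not known exactly. Their poses are not given: they have to be found in the camera images.
- deck: Fixed aluminium plate, 300 mm (its x) by 410 mm (its y), 16 mm thick, on the bench, without any rim, turned by up to 6 degrees. Origin: centre of its underside; z up. Its +x side (away from the robot) holds a row of three shallow round nests; its -x half is a flat run where the transformers lie at first.
- nest0 (a point): Centre of the floor of the first nest, at deck x +75, y -118 mm, 9 mm above the bench. Every nest is a round pocket 96 mm across and 7 mm deep, open at the top.
- nest1 (a point): Centre of the floor of the middle nest, at deck x +75, y 0 mm; same size.
- nest2 (a point): Centre of the floor of the third nest, at deck x +75, y +118 mm; same size.
- coil0: Potted toroidal transformer: solid yellow disc, 88 mm diameter, 38 mm high, about 0.6 kg, too wide to grasp, a steel bolt plate in its top. Two or three identical ones lie loose on the deck. Origin: centre of its underside, 16 mm above the bench on the deck, 9 mm in a nest. It tips in once within about 19 mm of the nest's centre; fingers set 60 mm apart push it stably like a fork.
- coil1: Potted toroidal transformer: solid yellow disc, 88 mm diameter, 38 mm high, about 0.6 kg, too wide to grasp, a steel bolt plate in its top. Two or three identical ones lie loose on the deck. Origin: centre of its underside, 16 mm above the bench on the deck, 9 mm in a nest. It tips in once within about 19 mm of the nest's centre; fingers set 60 mm apart push it stably like a fork.
- coil2: Potted toroidal transformer: solid yellow disc, 88 mm diameter, 38 mm high, about 0.6 kg, too wide to grasp, a steel bolt plate in its top. Two or three identical ones lie loose on the deck. Origin: centre of its underside, 16 mm above the bench on the deck, 9 mm in a nest. It tips in once within about 19 mm of the nest's centre; fingers set 60 mm apart push it stably like a fork.
- unit: Fixed control unit, a grey metal case 220 mm (its x) by 250 mm (its y) and 85 mm high, turned by up to about 15 degrees. Origin: centre of its underside; z up. On its flat dark top are the selector (at x -30, y +58 mm), the timer key (at x -30, y -68 mm) and, on its far side, the start lever (hinge at x +70, y -5 mm, 107 mm above the bench).
- selector (a joint): Load selector, rad, growing clockwise seen from above: 0 at the off mark, click n at n x 0.5236 (seventh 3.67), tenth 5.24; stops at both ends. A spring detent pulls it into the nearest click and holds it; about 0.2 N m moves it on. Starts anywhere from off to the fourth click. The pointer's yaw in the unit's frame is 2.618 - joint. White marks show the positions, the longest is off.
- selector_grip (a point): On the selector's axis at the height to grip, 115 mm above the bench. A black skirt of 68 mm diameter (up to 8 mm above the panel) carries a bar 58 mm long, 14 mm thick, from 8 to 42 mm above the panel; one end of its top bears a white pointer line. This point's x axis lies along the bar towards the pointer and turns with it.
- timer (a joint): Wind-up timer key: turn in rad, growing clockwise seen from above, 0 run down, 9.0 fully wound (1.4 turns) (end stop). Starts somewhere from 0 to 1.2. It turns with 0.16 N m of friction plus a spring that gets stiffer by 0.010 N m per rad; it stays where it is left; turning it back unwinds it.
- timer_grip (a point): Point on the key's axis at the height to grip, 115 mm above the bench. The key is a flat brass butterfly, 60 mm long, 10 mm thick, from 14 to 44 mm above the panel. This point's x axis lies along the key's flat and turns with it (at joint 0 it is the unit's x axis).
- start (a joint): Start lever: rad, 0 leaning towards the robot (the unit's -x, off, as at the start), 1.0 fully over to the unit's +x (on, end stop). About 1.5 N at its ball moves it; it stays where it is left.
- start_tip (a point): Centre of the lever's ball, 26 mm in diameter, 50 mm from its hinge; off it is 151 mm above the bench and 24 mm before the hinge, on 24 mm beyond it. The lever stands on a block 70 x 50 mm, 25 mm high above the panel.
- jar: Bystander: closed jar of small parts, 60 mm diameter, 85 mm high, standing on the bench beyond the work. Origin: centre of its underside.
- meter: Bystander: handheld multimeter lying flat left of the deck, 170 x 82 x 34 mm. Origin: centre of its underside.
- driver: Bystander: screwdriver, 190 mm long, lying on the bench beyond the deck. Origin: about its middle.
There are look-alikes about, which are no part of the job. What is shaped like the coil0 but blue or green is not meant. What is shaped like the coil1 but purple is not meant.

How it is judged:
By the outcome, as a careful person would: the job done as asked, in the order asked, and still so for the second after the job is handed in, with the robot touching nothing.
Of coil0, coil1, coil2 only 2 to 3 are there at a start; the rules pass over those that are not, and their reading is None.
At some moment in a run one of coil0, coil1, coil2 may be knocked a few centimetres aside while the robot is not near it.
Once in a run the grip may slacken for a moment while it holds something.
It also fails if it takes over 210 s, if anything falls off the work surface, if the arm or the gripper's body presses on something with over 40 N, if the wrist force passes 120 N, or if a joint passes its speed limit or range.

## Working session

There is one attempt and no reset: what is moved stays moved. The work goes in short steps, Python scripts to look and compute and a tool call to move; the robot and the scene stay as the last step left them, time stands still between calls to the robot, and variables do not carry over. Pictures are saved under pics/ and viewed, at most 14 in all, crops included, and the job is handed in when it is done.

Besides the shell and the picture viewer there is one more tool, called after "Call:" as name(argument=value, ...) on one line, values as JSON. play_rows: Moves the arm, as the interface text tells. Its arguments: {"type":"object","properties":{"deltas":{"type":"array"}},"required":["deltas"]}

```bash
mkdir -p pics; ls; cat > h.py <<'E'
import numpy as np, cv2
from cell import monitor, vision, hand_in, arm
def K(c):
    f=200/np.tan(np.radians(c['fovy'])/2); return f,c['cx'],c['cy']
def cam(name):
    c=vision.calibration(name)
    if 'mount' in c:
        s=monitor.read_state(); T=np.eye(4); T[:3,:3]=s['ee_rot']; T[:3,3]=s['position']
        M=np.linalg.inv(T@np.array(c['mount'])); R,t=M[:3,:3],M[:3,3]
    else: R,t=np.array(c['R']),np.array(c['t'])
    return K(c),R,t
def ray(C,u,v,z):
    (f,cx,cy),R,t=C; d=R.T@np.array([(u-cx)/f,(v-cy)/f,1]); o=-R.T@t
    return o+d*(z-o[2])/d[2]
def proj(C,X):
    (f,cx,cy),R,t=C; p=R@np.array(X,float)+t; return p[:2]/p[2]*f+[cx,cy]
E
python3 - <<'E'
from h import *
for n in ['scene','side','wrist']:
    cv2.imwrite(f'pics/{n}0.png',vision.camera(n)); print(n,vision.calibration(n))
s=monitor.read_state(); print({k:np.round(v,3) for k,v in s.items()})
E
```

```text
pics
scene {'fovy': 53.734399359313215, 'cx': 315.7803933142026, 'cy': 193.92139337242642, 'R': array([[-0.36394612,  0.93140097,  0.00595423],
       [ 0.76694063,  0.30329827, -0.56551943],
       [-0.52853126, -0.20125206, -0.82471348]]), 't': array([ 0.19205552, -0.37060582,  1.41586883])}
side {'fovy': 55.59957935021686, 'cx': 322.61878165011865, 'cy': 197.8564091327801, 'R': array([[ 0.94910692, -0.31411342,  0.02299592],
       [-0.1672382 , -0.56449343, -0.80831835],
       [ 0.26688469,  0.76333474, -0.58829638]]), 't': array([-0.52287094,  0.19054783,  1.07472526])}
wrist {'fovy': 67.27348221096923, 'cx': 317.58067523962865, 'cy': 199.4658070702365, 'mount': array([[-1.21786970e-03, -9.63186481e-01, -2.68831396e-01,
         6.75083530e-02],
       [ 9.99998784e-01, -1.43490756e-03,  6.10848849e-04,
         1.28412396e-04],
       [-9.74109556e-04, -2.68830325e-01,  9.63187057e-01,
        -1.44128907e-01],
       [ 0.00000000e+00,  0.00000000e+00,  0.00000000e+00,
         1.00000000e+00]])}
{'t': np.float64(0.15), 'q': array([ 1.099,  0.277, -0.028,  1.268, -0.   ,  1.467]), 'dq': array([ 0.   , -0.   ,  0.002, -0.001,  0.002, -0.001]), 'joint_efforts': array([ 0.0000e+00, -4.4606e+01,  2.9564e+01,  1.1000e-02, -0.0000e+00,
        0.0000e+00]), 'position': array([0.225, 0.582, 0.23 ]), 'ee_rot': array([[-0.933,  0.361, -0.001],
       [ 0.361,  0.933, -0.002],
       [ 0.   , -0.002, -1.   ]]), 'contact_force': array([-0.323, -0.059,  0.224]), 'moment': array([ 0.002, -0.027, -0.002]), 'gripper_force': np.float64(0.0), 'grip_width': np.float64(0.085)}
```

View pics/scene0.png

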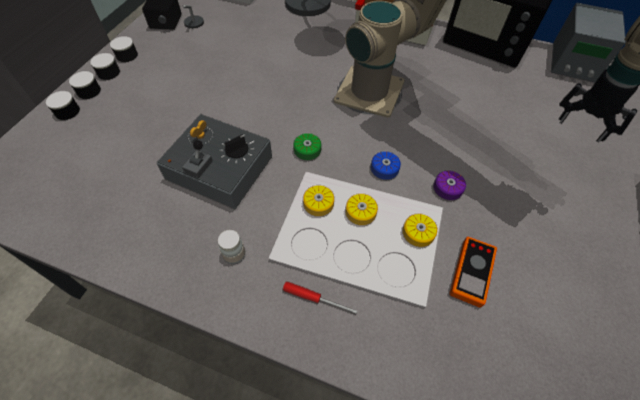

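View pics/side0.png

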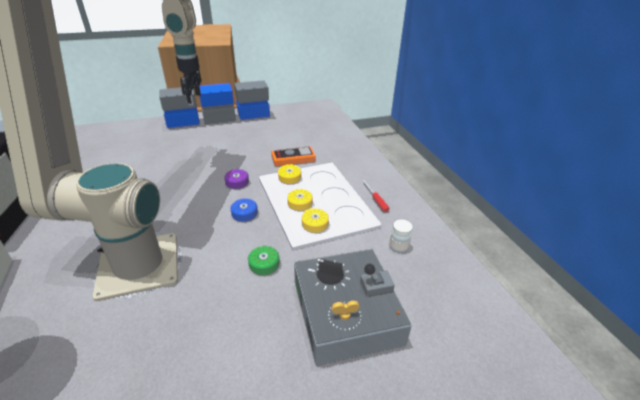

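The scene view shows three yellow coils at (318,199), (362,208) and (420,229). The things that could be mistaken for them are green (307,146), blue (386,165) and purple (450,184). The nests are on the far side of the deck. The unit is at (215,160), the key at (199,128), the selector at (236,148) and the lever at (197,152). Next I'll measure.

```bash
cat >> h.py <<'E'
def coils(name,img=None,lo=(20,120,90),hi=(35,255,255),amin=300):
    C=cam(name); img=vision.camera(name) if img is None else img
    m=cv2.inRange(cv2.cvtColor(img,cv2.COLOR_BGR2HSV),lo,hi)
    m=cv2.morphologyEx(m,cv2.MORPH_CLOSE,np.ones((5,5)))
    out=[]
    for c in cv2.findContours(m,cv2.RETR_EXTERNAL,cv2.CHAIN_APPROX_NONE)[0]:
        if cv2.contourArea(c)<amin: continue
        M=cv2.moments(cv2.convexHull(c)); u,v=M['m10']/M['m00'],M['m01']/M['m00']
        out.append((np.round([u,v,cv2.contourArea(c)],1),np.round(ray(C,u,v,.035),4)))
    return out
E
python3 - <<'E'
from h import *
for n in ['scene','side']:
    I=cv2.imread(f'pics/{n}0.png'); C=cam(n)
    print(n); [print(*r) for r in coils(n,I,amin=200)]
    hsv=cv2.cvtColor(I,cv2.COLOR_BGR2HSV)
    m=cv2.inRange(hsv,(0,0,170 if n=='scene' else 165),(180,60,255))|cv2.inRange(hsv,(20,120,90),(35,255,255))
    m=cv2.morphologyEx(m,cv2.MORPH_CLOSE,np.ones((7,7)))
    m=cv2.morphologyEx(m,cv2.MORPH_OPEN,np.ones((5,5)))
    for c in cv2.findContours(m,cv2.RETR_EXTERNAL,cv2.CHAIN_APPROX_NONE)[0]:
        if 6000<cv2.contourArea(c)<40000:
            q=cv2.approxPolyDP(cv2.convexHull(c),6,True)[:,0]
            P=np.array([ray(C,*p,.016) for p in q]); print(cv2.contourArea(c),q.tolist()); print(P.round(4), np.linalg.norm(P-np.roll(P,-1,0),axis=1).round(3))
I=cv2.imread('pics/scene0.png')[105:215,145:285]; J=cv2.imread('pics/side0.png')[240:375,285:420]
cv2.imwrite('pics/u1.png',cv2.resize(I,None,fx=5,fy=5,interpolation=cv2.INTER_CUBIC))
cv2.imwrite('pics/u2.png',cv2.resize(J,None,fx=4.4,fy=4.4,interpolation=cv2.INTER_CUBIC))
E
```

```text
scene
[419.8 229.9 821. ] [0.5181 0.2941 0.035 ]
[361.1 208.9 753.5] [0.5122 0.1281 0.035 ]
[318.2 200.1 728. ] [0.5287 0.0073 0.035 ]
14499.5 [[305, 173], [441, 207], [425, 304], [270, 258]]
[[ 0.4405 -0.0689  0.016 ]
 [ 0.4108  0.335   0.016 ]
 [ 0.7039  0.3537  0.016 ]
 [ 0.7312 -0.0483  0.016 ]] [0.405 0.294 0.403 0.292]
side
[344.8 308.4 263. ] [ 0.4954 -0.3384  0.035 ]
[307.7 210.3 874.5] [0.5191 0.0618 0.035 ]
[289.1 173.4 330.5] [0.5164 0.2967 0.035 ]
```

View pics/u1.png

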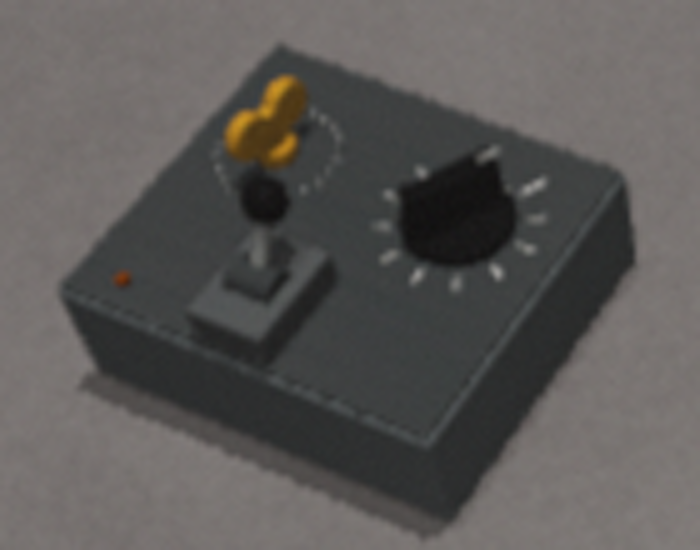

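View pics/u2.png

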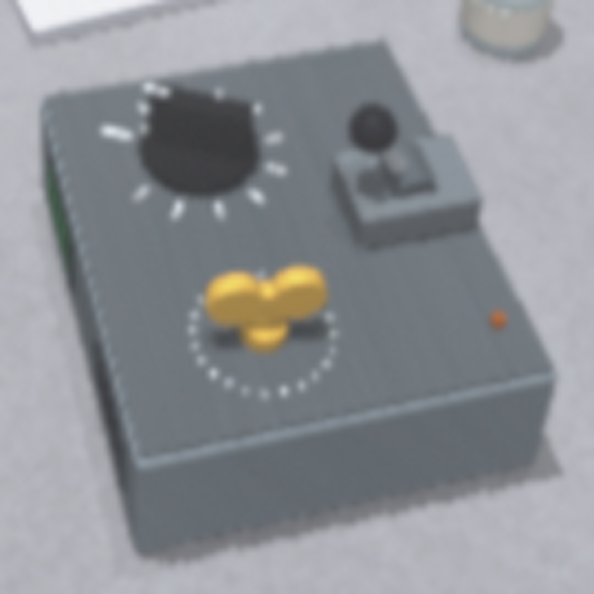

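```bash
cat >> h.py <<'E'
def fitrect(P,hx,hy):
    # P ordered to match local corners; rigid 2D fit
    L=np.array([[-hx,-hy],[-hx,hy],[hx,hy],[hx,-hy]]); c=P.mean(0)
    a,b=L,P-c; th=np.arctan2((a[:,0]*b[:,1]-a[:,1]*b[:,0]).sum(),(a*b).sum())
    R=np.array([[np.cos(th),-np.sin(th)],[np.sin(th),np.cos(th)]])
    return c,th,np.abs(L@R.T+c-P).max()
E
python3 - <<'E'
from h import *
A=np.array([(282,45),(625,175),(430,442),(62,290)])/5+[145,105]
B=np.array([(140,460),(45,103),(385,42),(552,375)])/4.4+[285,240]
S=cam('scene');D=cam('side')
res=[]
for C,Q in((S,A),(D,B)):
    P=np.array([ray(C,*q,.085)[:2] for q in Q]); print(P.round(4).tolist(),np.linalg.norm(P-np.roll(P,-1,0),axis=1).round(3)); r=fitrect(P,.11,.125); print(r);res.append(r)
c=(res[0][0]+res[1][0])/2; th=(res[0][1]+res[1][1])/2
f=lambda x,y:c+np.array([np.cos(th)*x-np.sin(th)*y,np.sin(th)*x+np.cos(th)*y])
g=lambda p:np.array([[np.cos(th),np.sin(th)],[-np.sin(th),np.cos(th)]])@(p-c)
sel,key=f(-.03,.058),f(-.03,-.068); print('sel',sel,'key',key,'lev',f(.07,-.005))
for n,p in(('off1',(535,185)),('mk',(487,152)),('l',(380,225)),('l2',(388,258)),('b',(455,285))):
    q=g(ray(S,p[0]/5+145,p[1]/5+105,.085)[:2])-[-.03,.058]; print(n,'z85',np.linalg.norm(q).round(4),np.degrees(np.arctan2(q[1],q[0])).round(1))
for z in(.127,):
  for n,p in(('white',(487,152)),('barL',(400,192)),('barR',(492,150))):
    q=g(ray(S,p[0]/5+145,p[1]/5+105,z)[:2])-[-.03,.058]; print(n,z,q.round(4),np.degrees(np.arctan2(q[1],q[0])).round(1))
  for n,p in(('white',(155,90)),('barL',(150,92)),('barR',(250,103)),):
    q=g(ray(D,p[0]/4.4+285,p[1]/4.4+240,z)[:2])-[-.03,.058]; print('side',n,z,q.round(4),np.degrees(np.arctan2(q[1],q[0])).round(1))
for C,pp,s,o in((S,((245,135),(287,97)),5,(145,105)),(D,((232,295),(303,290)),4.4,(285,240))):
    a,b=[g(ray(C,p[0]/s+o[0],p[1]/s+o[1],.115)[:2])-[-.03,-.068] for p in pp]; print('key',a,b,np.degrees(np.arctan2(*(b-a)[::-1])))
Pd=np.array([[ 0.4405,-0.0689],[ 0.4108,0.335],[ 0.7039,0.3537],[ 0.7312,-0.0483]]); c,th,e=fitrect(Pd,.15,.205); print('deck',c,th,e)
for y in(-.118,0,.118): print('nest',c+np.array([np.cos(th)*.075-np.sin(th)*y,np.sin(th)*.075+np.cos(th)*y]))
cv2.imwrite('pics/d.png',cv2.resize(cv2.imread('pics/scene0.png')[165:310,262:450],None,fx=4,fy=4,interpolation=cv2.INTER_CUBIC))
E
```

```text
[[0.3941, -0.4337], [0.4136, -0.1902], [0.6255, -0.2059], [0.6095, -0.4484]] [0.244 0.213 0.243 0.216]
(array([ 0.51067562, -0.31957045]), np.float64(-0.07206652652720433), np.float64(0.0038653367014341855))
[[0.3899, -0.4419], [0.407, -0.204], [0.6197, -0.2153], [0.6007, -0.4587]] [0.238 0.213 0.244 0.212]
(array([ 0.50430471, -0.32998306]), np.float64(-0.07119729199981943), np.float64(0.006526087219829113))
sel [ 0.4817182  -0.26477838] key [ 0.4727003  -0.39045525] lev [ 0.5769528  -0.33477388]
off1 z85 0.0505 149.4
mk z85 0.0553 -166.0
l z85 0.045 -60.6
l2 z85 0.0463 -27.6
b z85 0.0476 29.7
white 0.127 [-0.0229  0.0126] 151.2
barL 0.127 [ 0.024  -0.0153] -32.5
barR 0.127 [-0.0255  0.0143] 150.6
side white 0.127 [-0.0243  0.0111] 155.4
side barL 0.127 [-0.0274  0.0103] 159.5
side barR 0.127 [ 0.0246 -0.0103] -22.7
key [ 0.0176565  -0.00160211] [-0.01809933  0.00277302] 173.02389165599055
key [-0.01784718  0.00236406] [ 0.0177059  -0.00282908] -8.310267235676744
deck [0.5716   0.142875] 0.06943497629261246 0.004315818828603324
nest [0.65460602 0.03036278]
nest [0.64641928 0.14807844]
nest [0.63823253 0.2657941 ]
```

View pics/d.png

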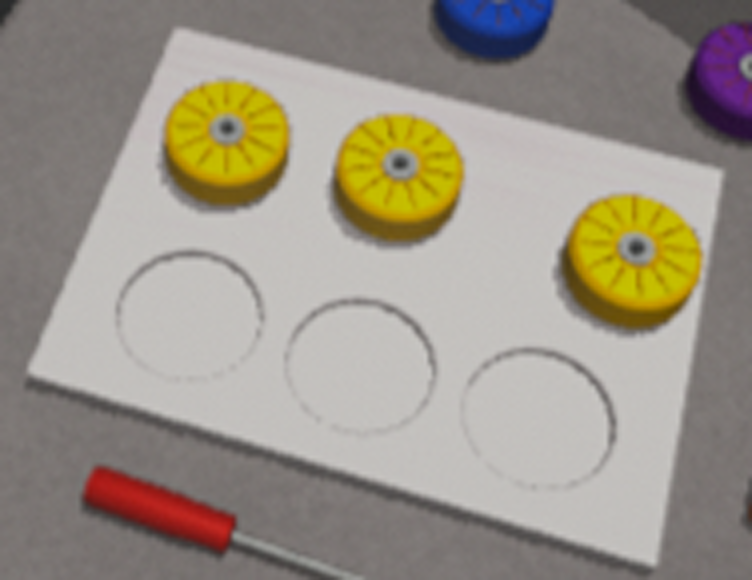

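Call:
play_rows(deltas=[0.1375,-0.215,0.06,0,0,0.0236,0.3,0.1375,-0.215,0.06,0,0,0.0236,0.3,0.1375,-0.215,0.06,0,0,0.0236,0.3,0.1375,-0.215,0.06,0,0,0.0236,0.3,0.1375,-0.215,0.06,0,0,0.0236,0.3,0.1375,-0.215,0.06,0,0,0.0236,0.3,0.1375,-0.215,0.06,0,0,0.0236,0.3,0.1375,-0.215,0.06,0,0,0.0236,0.3,0.1375,-0.215,0.06,0,0,0.0236,0.3,0.1375,-0.215,0.06,0,0,0.0236,0.3])

```text
t: 1.4
position: [0.5008, 0.1514, 0.3515]
ee_rot: [[-1.0, -0.003, -0.0], [-0.003, 1.0, 0.0], [0.0, 0.0, -1.0]]
contact_force: [-0.7, 0.7, 0.8]
grip_width: 0.0598
gripper_force: 0.0
```

```bash
python3 - <<'E'
from h import *
s=monitor.read_state(); print(s['position'].round(4),s['q'].round(3),s['ee_rot'].round(3).tolist(),s['grip_width'])
S=cam('scene')
for p in((190,316),(360,366),(538.5,419)): print('nest ell',ray(S,p[0]/4+262,p[1]/4+165,.016).round(4))
I=vision.camera('wrist'); cv2.imwrite('pics/w1.png',I); [print(*r) for r in coils('wrist',I)]
for n,lo,hi in(('green',(45,100,60),(80,255,255)),('blue',(105,120,60),(125,255,255)),('purple',(130,80,50),(160,255,255))):
    print(n); [print(*r) for r in coils('scene',cv2.imread('pics/scene0.png'),lo,hi,200)]
E
```

```text
[0.5008 0.1514 0.3515] [ 0.17   0.055 -0.04   1.476  0.     0.167] [[-1.0, -0.003, -0.0], [-0.003, 1.0, 0.0], [0.0, 0.0, -1.0]] 0.05975315246632084
nest ell [0.6559 0.0321 0.016 ]
nest ell [0.649  0.1487 0.016 ]
nest ell [0.6424 0.2667 0.016 ]
[ 223.3  177.8 2419.5] [ 0.5328 -0.0018  0.035 ]
[ 411.2  171.5 2469. ] [0.5233 0.2915 0.035 ]
[ 301.9  167.3 2423. ] [0.5165 0.1217 0.035 ]
green
[307.1 144.3 442.5] [ 0.3478 -0.0995  0.035 ]
blue
[385.3 165.  595. ] [0.3377 0.1483 0.035 ]
purple
[450.  184.7 658. ] [0.3392 0.3417 0.035 ]
```

View pics/w1.png

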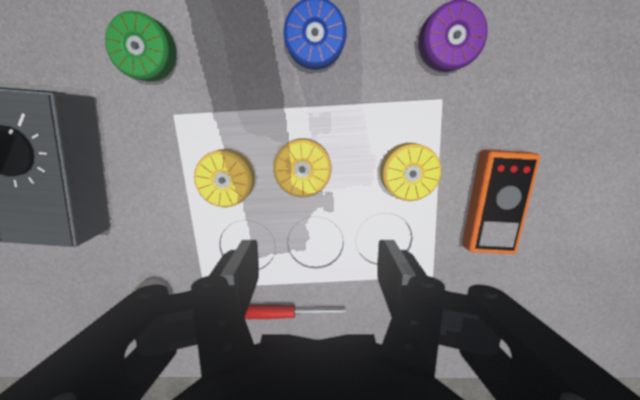

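The wrist view shows the coils at (223,178), (302,167) and (411,172), with the nests below them at about (247,243), (315,242) and (384,239). The decoys at the top are well clear.

```bash
python3 - <<'E'
from h import *
W=cam('wrist')
for p in((247,243),(315.5,242),(384,239)): print('nest w',ray(W,*p,.016).round(4))
P=np.array([ray(W,*p,.016)[:2] for p in((174.5,114),(442,99),(434.5,277.5),(202,285.5))]); print(P.round(4).tolist(),np.linalg.norm(P-np.roll(P,-1,0),axis=1).round(4)); 
c,th,e=fitrect(P,.15,.205); print(c,th,e)
for y in(-.118,0,.118): print('nest',c+np.array([np.cos(th)*.075-np.sin(th)*y,np.sin(th)*.075+np.cos(th)*y]))
for o in 'scene','side':print(coils(o))
E
```

```text
nest w [0.6522 0.0231 0.016 ]
nest w [0.6504 0.142  0.016 ]
nest w [0.6448 0.2603 0.016 ]
[[0.4366, -0.0743], [0.4156, 0.3348], [0.7195, 0.3552], [0.7357, -0.0641]] [0.4096 0.3046 0.4195 0.2993]
[0.57682242 0.13788691] 0.046952662660872356 0.005451101202385122
nest [0.65727814 0.02353711]
nest [0.65173976 0.14140707]
nest [0.64620138 0.25927702]
[(array([419.6, 229.9, 828. ]), array([0.5183, 0.2936, 0.035 ])), (array([361.1, 208.9, 756.5]), array([0.5122, 0.1282, 0.035 ])), (array([318.2, 200.1, 729.5]), array([0.5288, 0.0075, 0.035 ]))]
[(array([307.8, 210.3, 885.5]), array([0.5193, 0.0613, 0.035 ])), (array([289.1, 173.4, 331.5]), array([0.5164, 0.2967, 0.035 ]))]
```

Call:
play_rows(deltas=[-0.061,-0.0492,-0.268,0,0,0.0236,0.294,-0.061,-0.0492,-0.268,0,0,0.0236,0.294,-0.061,-0.0492,-0.268,0,0,0.0236,0.294,-0.061,-0.0492,-0.268,0,0,0.0236,0.294,0,0,-0.268,0,0,0,0.294,0,0,-0.268,0,0,0,0.294,0.0989,0.0148,0,0,0,0,0.294,0.0989,0.0148,0,0,0,0,0.294,0.0989,0.0148,0,0,0,0,0.294])

```text
t: 2.68
position: [0.5066, 0.1235, 0.0276]
ee_rot: [[-0.988, -0.151, -0.008], [-0.151, 0.988, -0.001], [0.008, 0.001, -1.0]]
contact_force: [-2.1, -1.0, -2.4]
grip_width: 0.0603
gripper_force: 1.7
```

```bash
python3 - <<'E'
from h import *
[print(n,*r) for n in('scene','wrist') for r in coils(n)]
E
```

```text
scene [419.8 229.9 819. ] [0.518 0.294 0.035]
scene [357.5 220.5 789. ] [0.5514 0.1303 0.035 ]
scene [318.2 200.1 729.5] [0.5288 0.0075 0.035 ]
wrist [  317.6   300.1 10529.5] [0.5366 0.1277 0.035 ]
wrist [  597.3   298.8 11684.5] [0.514  0.2726 0.035 ]
wrist [   79.9   248.7 25002.5] [0.5253 0.0063 0.035 ]
```

Call:
play_rows(deltas=[0.0787,0.0146,0,0,0,0,0.294,0.0787,0.0146,0,0,0,0,0.294,0.0787,0.0146,0,0,0,0,0.294,0.0787,0.0146,0,0,0,0,0.294,0.0393,0.0073,0,0,0,0,0.294,0.0393,0.0073,0,0,0,0,0.294,0.0393,0.0073,0,0,0,0,0.294,0,0,0,0,0,0,0.294])

```text
t: 3.78
position: [0.5956, 0.139, 0.0292]
ee_rot: [[-0.989, -0.15, -0.003], [-0.15, 0.989, -0.0], [0.003, 0.0, -1.0]]
contact_force: [-3.1, -0.6, -0.8]
grip_width: 0.0603
gripper_force: 1.3
```

```bash
python3 - <<'E'
from h import *
[print(n,*r) for n in('scene',) for r in coils(n)]
I=vision.camera('side'); J=vision.camera('scene')
o=np.hstack([cv2.resize(I[150:260,240:390],(400,293)),cv2.resize(J[165:310,262:450],(380,293))]); cv2.imwrite('pics/c1.png',o)
E
```

```text
scene [352.4 250.2 891.5] [0.6409 0.1455 0.035 ]
scene [419.7 229.9 822. ] [0.5182 0.2938 0.035 ]
scene [318.2 200.1 729.5] [0.5288 0.0075 0.035 ]
```

View pics/c1.png

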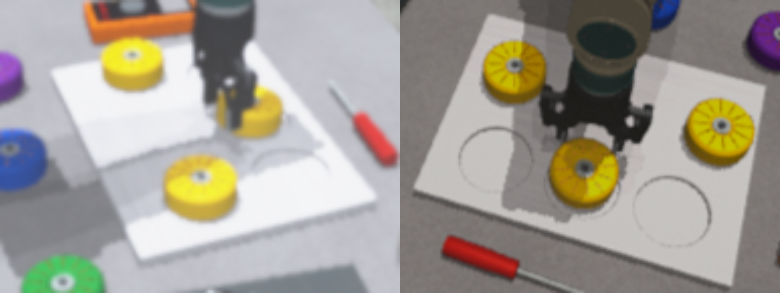

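Call:
play_rows(deltas=[0.03,0.0055,0,0,0,0,0.294,0.02,0.0037,0,0,0,0,0.294,0,0,0,0,0,0,0.294])

```text
t: 4.3
position: [0.607, 0.1404, 0.0292]
ee_rot: [[-0.989, -0.15, -0.001], [-0.15, 0.989, -0.0], [0.001, 0.0, -1.0]]
contact_force: [-3.4, 0.0, -3.0]
grip_width: 0.0603
gripper_force: 2.0
```

```bash
python3 - <<'E'
from h import *
[print(n,*r) for n in('scene',) for r in coils(n)]
E
```

```text
scene [351.4 254.8 895. ] [0.6543 0.1473 0.035 ]
scene [419.7 229.9 821. ] [0.5182 0.2939 0.035 ]
scene [318.2 200.2 731.5] [0.5289 0.0075 0.035 ]
```

Call:
play_rows(deltas=[-0.1,-0.015,0,0,0,0,0.294,-0.1,-0.015,0,0,0,0,0.294,0,0,0.3,0,0,0,0.294,0,0,0.3,0,0,0,0.294,-0.1344,0.2138,0,0,0,-0.0614,0.294,-0.1344,0.2138,0,0,0,-0.0614,0.294,-0.1344,0.2138,0,0,0,-0.0614,0.294,-0.1344,0.2138,0,0,0,-0.0614,0.294,0,0,0,0,0,0,0.294])

```text
t: 5.48
position: [0.4604, 0.3087, 0.1515]
ee_rot: [[-0.973, 0.229, 0.005], [0.229, 0.973, 0.003], [-0.004, 0.004, -1.0]]
contact_force: [0.3, -1.1, 0.5]
grip_width: 0.0601
gripper_force: 0.0
```

```bash
python3 - <<'E'
from h import *
[print(n,*r) for n in('scene','wrist') for r in coils(n)]
J=vision.camera('scene'); cv2.imwrite('pics/c2.png',cv2.resize(J[165:310,262:450],None,fx=3,fy=3,interpolation=cv2.INTER_CUBIC))
E
```

```text
scene [351.5 254.8 889.5] [0.6542 0.1474 0.035 ]
scene [419.4 229.9 828.5] [0.5183 0.2932 0.035 ]
scene [318.2 200.1 728. ] [0.5287 0.0073 0.035 ]
wrist [186.6 374.6 772. ] [0.6247 0.1242 0.035 ]
wrist [  38.2  322.1 5453. ] [0.5269 0.0014 0.035 ]
wrist [ 316.   253.9 6618.5] [0.5188 0.2927 0.035 ]
```

View pics/c2.png

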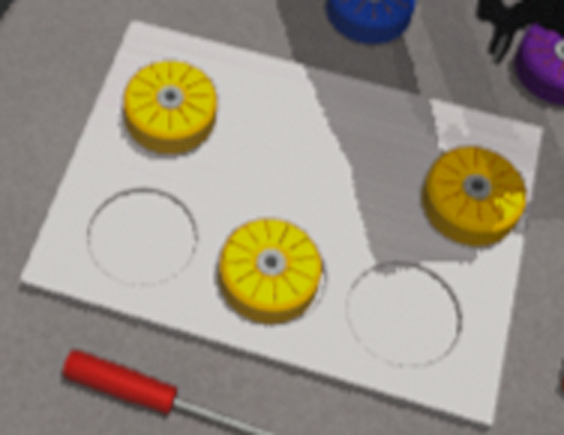

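Call:
play_rows(deltas=[0,0,-0.3,0,0,0,0.294,0,0,-0.305,0,0,0,0.294,0.0873,-0.022,0,0,0,0,0.294,0.0873,-0.022,0,0,0,0,0.294,0.0873,-0.022,0,0,0,0,0.294,0.0873,-0.022,0,0,0,0,0.294,0.0873,-0.022,0,0,0,0,0.294,0.0873,-0.022,0,0,0,0,0.294,0.0485,-0.0122,0,0,0,0,0.294,0.0485,-0.0122,0,0,0,0,0.294])

```text
t: 6.88
position: [0.5841, 0.2756, 0.0313]
ee_rot: [[-0.973, 0.232, -0.001], [0.232, 0.973, 0.004], [0.002, 0.003, -1.0]]
contact_force: [-3.2, 2.1, 2.7]
grip_width: 0.0603
gripper_force: 4.5
```

Call:
play_rows(deltas=[0.0485,-0.0122,0,0,0,0,0.294,0.029,-0.0073,0,0,0,0,0.294,0,0,0,0,0,0,0.294,0,0,0,0,0,0,0.294])

```text
t: 7.38
position: [0.5983, 0.2711, 0.0282]
ee_rot: [[-0.973, 0.233, -0.003], [0.233, 0.973, 0.002], [0.004, 0.001, -1.0]]
contact_force: [-5.0, 3.6, -0.2]
grip_width: 0.0605
gripper_force: 4.3
```

```bash
python3 - <<'E'
from h import *
print([ray(cam('scene'),351.5,254.8,.028)])
for r in coils('scene'): print(*r, ray(cam('scene'),r[0][0],r[0][1],.028))
E
```

```text
[array([0.65072264, 0.14690772, 0.028     ])]
[395.7 267.  942.5] [0.6453 0.2616 0.035 ] [0.64184288 0.26195061 0.028     ]
[351.5 254.8 895.5] [0.6542 0.1476 0.035 ] [0.65072264 0.14690772 0.028     ]
[318.2 200.1 727. ] [0.5287 0.0074 0.035 ] [0.52431041 0.00582905 0.028     ]
```

Call:
play_rows(deltas=[-0.0973,0.0233,0,0,0,0,0.294,-0.0973,0.0233,0,0,0,0,0.294,0,0,0.3,0,0,0,0.294,0,0,0.3,0,0,0,0.294,-0.0783,-0.2417,0,0,0,0.0454,0.294,-0.0783,-0.2417,0,0,0,0.0454,0.294,-0.0783,-0.2417,0,0,0,0.0454,0.294,-0.0783,-0.2417,0,0,0,0.0454,0.294,-0.0783,-0.2417,0,0,0,0.0454,0.294,-0.0783,-0.2417,0,0,0,0.0454,0.294])

```text
t: 8.68
position: [0.4666, -0.0123, 0.1493]
ee_rot: [[-0.981, -0.194, 0.002], [-0.194, 0.981, -0.002], [-0.002, -0.002, -1.0]]
contact_force: [-0.3, -0.5, 0.3]
grip_width: 0.0603
gripper_force: 0.0
```

Call:
play_rows(deltas=[0,0,0,0,0,0,0.294])

```text
t: 8.8
position: [0.466, -0.0133, 0.1492]
ee_rot: [[-0.983, -0.186, 0.001], [-0.186, 0.983, -0.002], [-0.001, -0.002, -1.0]]
contact_force: [-0.2, 0.8, 0.1]
grip_width: 0.06
gripper_force: 0.0
```

```bash
python3 - <<'E'
from h import *
[print(n,*r) for n in('scene','wrist') for r in coils(n)]
E
```

```text
scene [395.8 267.  939. ] [0.6451 0.2619 0.035 ]
scene [351.5 254.8 891.5] [0.6542 0.1474 0.035 ]
scene [318.1 200.1 727.5] [0.5287 0.0072 0.035 ]
wrist [ 454.4  372.4 1423.5] [0.6322 0.1676 0.035 ]
wrist [ 326.2  260.5 6828. ] [0.529  0.0081 0.035 ]
```

Call:
play_rows(deltas=[0,0.05,-0.3,0,0,0,0.294,0,0,-0.3,0,0,0,0.294,0.0886,0.0161,0,0,0,0,0.294,0.0886,0.0161,0,0,0,0,0.294,0.0886,0.0161,0,0,0,0,0.294,0.0886,0.0161,0,0,0,0,0.294,0.0886,0.0161,0,0,0,0,0.294,0.0886,0.0161,0,0,0,0,0.294,0.0492,0.009,0,0,0,0,0.294,0.0492,0.009,0,0,0,0,0.294])

```text
t: 10.15
position: [0.5942, 0.0223, 0.0316]
ee_rot: [[-0.981, -0.192, 0.001], [-0.192, 0.981, -0.002], [-0.001, -0.002, -1.0]]
contact_force: [-8.0, -2.6, 8.3]
grip_width: 0.06
gripper_force: 5.8
```

Call:
play_rows(deltas=[0.0492,0.009,0,0,0,0,0.294,0.0394,0.0072,0,0,0,0,0.294,0,0,0,0,0,0,0.294,0,0,0,0,0,0,0.294])

```text
t: 10.65
position: [0.6103, 0.0257, 0.0285]
ee_rot: [[-0.982, -0.191, -0.0], [-0.191, 0.982, 0.0], [0.0, 0.0, -1.0]]
contact_force: [-1.6, -0.5, -1.4]
grip_width: 0.06
gripper_force: 1.3
```

```bash
python3 - <<'E'
from h import *
for r in coils('scene'): print(*r, ray(cam('scene'),r[0][0],r[0][1],.028))
E
```

```text
[395.8 267.  939. ] [0.6451 0.2619 0.035 ] [0.64174987 0.2621868  0.028     ]
[351.5 254.8 891.5] [0.6542 0.1474 0.035 ] [0.65072264 0.14690772 0.028     ]
[310.3 241.6 853.5] [0.6577 0.035  0.035 ] [0.65430645 0.03378838 0.028     ]
```

Call:
play_rows(deltas=[-0.0982,-0.0191,0,0,0,0,0.294,-0.0982,-0.0191,0,0,0,0,0.294,0,0,0.3,0,0,0,0.294,0,0,0.3,0,0,0,0.294,-0.05,-0.118,0.2,0,0,-0.0244,0.294,-0.05,-0.118,0.2,0,0,-0.0244,0.294,-0.05,-0.118,0.2,0,0,-0.0244,0.294,-0.05,-0.118,0.2,0,0,-0.0244,0.294,-0.05,-0.118,0.2,0,0,-0.0244,0.294,0,0,0,0,0,0,0])

```text
t: 11.95
position: [0.5235, -0.1018, 0.354]
ee_rot: [[-1.0, 0.002, 0.011], [0.002, 1.0, -0.003], [-0.011, -0.003, -1.0]]
contact_force: [-0.4, 0.9, 0.2]
grip_width: 0.0764
gripper_force: 0.0
```

```bash
python3 - <<'E'
from h import *
s=monitor.read_state(); print(s['q'].round(3),s['position'].round(4))
I=vision.camera('wrist'); cv2.imwrite('pics/w2.png',I); [print(*r) for r in coils('wrist',I)]
E
```

```text
[-3.14e-01  6.50e-02 -2.40e-02  1.47e+00  1.00e-03 -3.12e-01] [ 0.5235 -0.1018  0.354 ]
[ 400.1  235.6 1451. ] [0.6484 0.035  0.035 ]
[ 468.6  233.1 2139. ] [0.6443 0.1473 0.035 ]
[ 538.1  227.5 2460. ] [0.6345 0.2596 0.035 ]
```

View pics/w2.png

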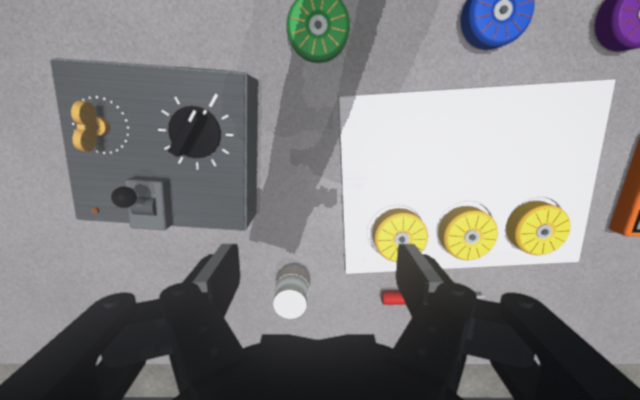

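```bash
python3 - <<'E'
from h import *
W=cam('wrist'); I=cv2.imread('pics/w2.png')
P=np.array([ray(W,*p,.085)[:2] for p in((52,59),(249,73),(246,230),(77,219.5))]); print(P.round(4).tolist(),np.linalg.norm(P-np.roll(P,-1,0),axis=1).round(4)); 
c,th,e=fitrect(P,.11,.125); print(c,th,e)
f=lambda x,y:c+np.array([np.cos(th)*x-np.sin(th)*y,np.sin(th)*x+np.cos(th)*y])
print('sel',f(-.03,.058),'key',f(-.03,-.068),'lev',f(.07,-.005))
E
```

```text
[[0.3884, -0.4333], [0.4051, -0.1876], [0.6182, -0.2058], [0.6015, -0.4494]] [0.2462 0.2139 0.2442 0.2137]
[ 0.50328585 -0.31902755] -0.07348324586566235 0.003980120209490123
sel [ 0.477625   -0.25898156] key [ 0.46837444 -0.38464152] lev [ 0.57272985 -0.32915325]
```

Call:
play_rows(deltas=[-0.0544,-0.2,-0.13,0,0,-0.0945,0,-0.0544,-0.2,-0.13,0,0,-0.0945,0,-0.0544,-0.2,-0.13,0,0,-0.0945,0,-0.0544,-0.2,-0.13,0,0,-0.0945,0,0,0,0,0,0,0,0,0,0,0,0,0,0,0])

```text
t: 12.75
position: [0.4776, -0.2591, 0.244]
ee_rot: [[-0.83, 0.558, -0.0], [0.558, 0.83, 0.001], [0.001, 0.001, -1.0]]
contact_force: [0.3, 1.0, 0.0]
grip_width: 0.0852
gripper_force: 0.0
```

```bash
python3 - <<'E'
from h import *
s=monitor.read_state(); print(s['q'].round(3),s['position'].round(4))
I=vision.camera('wrist'); cv2.imwrite('pics/w3.png',I)
E
```

```text
[-6.160e-01  1.260e-01 -1.850e-01  1.261e+00  1.000e-03 -2.500e-02] [ 0.4776 -0.2591  0.244 ]
```

View pics/w3.png

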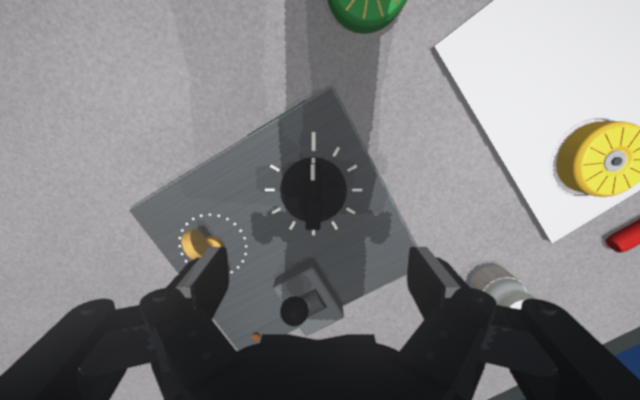

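```bash
python3 - <<'E'
from h import *
W=cam('wrist'); I=cv2.imread('pics/w3.png')
g=cv2.cvtColor(I,cv2.COLOR_BGR2GRAY)
m=(g>150).astype(np.uint8); m[:,:260]=0; m[:,372:]=0; m[:125]=0; m[245:]=0
n,l,st,ce=cv2.connectedComponentsWithStats(m)
q=[]
for i in range(1,n):
    if 6<=st[i,4]<150:
        print(ce[i].round(1),st[i,4]); q.append(ce[i])
q=np.array([p for p in q if np.hypot(*(p-[313,190]))>33 and not(abs(p[0]-313)<6 and p[1]<160)])
P=np.array([ray(W,*p,.085)[:2] for p in q])
A=np.c_[2*P,np.ones(len(P))]; s=np.linalg.lstsq(A,(P**2).sum(1),rcond=None)[0]; c=s[:2]
print('centre',c,'r',np.hypot(*(P-c).T).round(4)); print(np.degrees(np.arctan2(*(P-c).T[::-1])).round(1))
for p in ((313,141),): d=ray(W,*p,.085)[:2]-c; print('off',np.degrees(np.arctan2(d[1],d[0])))
for p in ((312.5,160),(312.5,178)): d=ray(W,*p,.127)[:2]-c; print('ptr',d)
k=cv2.inRange(cv2.cvtColor(I,cv2.COLOR_BGR2HSV),(10,100,60),(25,255,255)); print(cv2.boundingRect(k[200:300,150:250]))
E
```

```text
[313. 141.] 51
[370.5 141.5] 6
[370.6 150. ] 12
[335.8 151.3] 15
[274.5 167.7] 36
[312. 172.] 13
[353.8 166.8] 6
[269.3 189.4] 36
[356.5 189.5] 16
[276.3 210.1] 23
[350.  210.3] 12
[291.9 225.1] 18
[334.2 225. ] 19
[313.1 232.4] 11
centre [ 0.47750947 -0.2563954 ] r [0.0656 0.0611 0.0354 0.0475 0.0388 0.0522 0.0401 0.0546 0.0454 0.0558
 0.0505 0.0565]
[  94.4   88.   117.4 -141.6   79.3 -114.8   43.9  -89.5   12.7  -65.2
  -14.9  -40.2]
off 154.15915480294336
ptr [-0.02670453  0.01096717]
ptr [-0.01348278  0.00198012]
(32, 30, 41, 30)
```

```bash
python3 - <<'E'
from h import *
W=cam('wrist'); print(ray(W,313.4,188.8,.085)); 
q=np.array([(335.8,151.3),(353.8,166.8),(356.5,189.5),(350,210.3),(334.2,225),(313.1,232.4),(291.9,225.1),(276.3,210.1),(269.3,189.4),(274.5,167.7)])
P=np.array([ray(W,*p,.085)[:2] for p in q])
A=np.c_[2*P,np.ones(len(P))]; s=np.linalg.lstsq(A,(P**2).sum(1),rcond=None)[0]; c=s[:2]
print('centre',c,'r',np.hypot(*(P-c).T).round(4)); a=np.degrees(np.arctan2(*(P-c).T[::-1])); print(np.array([np.mod(x-(120-30*i)+180,360)-180 for i,x in enumerate(a)]).round(1))
E
```

```text
[ 0.48072835 -0.26537926  0.085     ]
centre [ 0.48134949 -0.26581472] r [0.0455 0.0476 0.0448 0.0449 0.0451 0.0478 0.0457 0.0453 0.0458 0.0457]
[-3.8 -4.  -4.  -4.3 -4.4 -4.5 -4.5 -4.3 -4.1 -4. ]
```

Call:
play_rows(deltas=[0.0175,-0.0325,-0.24,0,0,0,0,0,0,-0.24,0,0,0,0,0,0,-0.24,0,0,0,0,0,0,0,0,0,0,0,0,0,0,0,0,0,1,0,0,0,0,0,0,1,0,0,0,0,0,0,1,0,0,0,0,0,0,1,0,0,0,0,0,0,1])

```text
t: 13.92
position: [0.4816, -0.2672, 0.102]
ee_rot: [[-0.829, 0.559, 0.001], [0.559, 0.829, -0.002], [-0.002, -0.001, -1.0]]
contact_force: [-1.3, -0.3, 6.4]
grip_width: 0.013
gripper_force: 59.0
```

Call:
play_rows(deltas=[0,0,0,0,0,-0.1111,1,0,0,0,0,0,-0.1111,1,0,0,0,0,0,-0.1111,1,0,0,0,0,0,-0.1111,1,0,0,0,0,0,-0.1111,1,0,0,0,0,0,-0.1111,1,0,0,0,0,0,-0.1111,1,0,0,0,0,0,-0.1111,1,0,0,0,0,0,-0.1111,1,0,0,0,0,0,-0.1111,1])

```text
t: 15.18
position: [0.4776, -0.2676, 0.102]
ee_rot: [[0.699, 0.715, -0.008], [0.715, -0.699, -0.003], [-0.008, -0.003, -1.0]]
contact_force: [-12.0, -0.8, 12.5]
grip_width: 0.0128
gripper_force: 60.2
```

Call:
play_rows(deltas=[0,0,0,0,0,-0.1111,1,0,0,0,0,0,-0.1111,1,0,0,0,0,0,0,1,0,0,0,0,0,0,1])

```text
t: 15.68
position: [0.477, -0.2668, 0.1019]
ee_rot: [[0.899, 0.437, -0.008], [0.437, -0.899, -0.002], [-0.008, -0.002, -1.0]]
contact_force: [-12.8, -0.6, 15.3]
grip_width: 0.0131
gripper_force: 60.4
```

Call:
play_rows(deltas=[0,0,0,0,0,0,0,0,0,0,0,0,0,0,-0.01,0,0,0,0,0.1111,0,0,0,0,0,0,0.1111,0,0,0,0,0,0,0.1111,0,0,0,0,0,0,0.1111,0,0,0,0,0,0,0.1111,0,0,0,0,0,0,0.1111,0,0,0,0,0,0,0.1111,0,0,0,0,0,0,0.1111,0])

```text
t: 16.92
position: [0.4794, -0.2663, 0.1004]
ee_rot: [[-0.282, 0.959, 0.0], [0.959, 0.282, 0.0], [0.0, 0.0, -1.0]]
contact_force: [-0.7, -0.4, -0.5]
grip_width: 0.0855
gripper_force: 0.0
```

Call:
play_rows(deltas=[0,0,0,0,0,0.1111,0,0,0,0,0,0,0.1111,0,0,0,0,0,0,0.1111,0,0,0,0,0,0,0.1111,0,0,0,0,0,0,0.1111,0,0,0,0,0,0,0.1111,0,0,0,0,0,0,0.1111,0,0,0,0,0,0,0.1111,0,0,0,0,0,0,0.1111,0,0,0,0,0,0,0.1111,0])

```text
t: 18.18
position: [0.4794, -0.2663, 0.1004]
ee_rot: [[-0.896, -0.444, 0.0], [-0.444, 0.896, 0.0], [-0.0, 0.0, -1.0]]
contact_force: [0.7, -0.5, -0.0]
grip_width: 0.0852
gripper_force: 0.0
```

Call:
play_rows(deltas=[0,0,0,0,0,0,0,0,0,0,0,0,0,1,0,0,0,0,0,0,1,0,0,0,0,0,0,1,0,0,0,0,0,0,1,0,0,0,0,0,0,1])

```text
t: 18.92
position: [0.4789, -0.266, 0.1009]
ee_rot: [[-0.899, -0.438, -0.0], [-0.438, 0.899, 0.001], [-0.0, 0.001, -1.0]]
contact_force: [-1.4, 3.1, 3.0]
grip_width: 0.0132
gripper_force: 59.3
```

Call:
play_rows(deltas=[0,0,0,0,0,-0.1111,1,0,0,0,0,0,-0.1111,1,0,0,0,0,0,-0.1111,1,0,0,0,0,0,-0.1111,1,0,0,0,0,0,-0.1111,1,0,0,0,0,0,-0.1111,1,0,0,0,0,0,-0.1111,1,0,0,0,0,0,-0.1111,1,0,0,0,0,0,-0.1111,1,0,0,0,0,0,0,1])

```text
t: 20.18
position: [0.479, -0.2653, 0.1009]
ee_rot: [[-0.441, 0.898, 0.0], [0.898, 0.441, 0.002], [0.002, 0.001, -1.0]]
contact_force: [-0.5, 4.3, 4.4]
grip_width: 0.0128
gripper_force: 59.5
```

Call:
play_rows(deltas=[0,0,0,0,0,0,1,0,0,0,0,0,0,0,0,0,0,0,0,0,0,0,0,0.25,0,0,0,0,0,-0.1,0.25,0,0,0,0,0,-0.2,0.25,0,0,0,0,0,0,0,0,0,0,0])

```text
t: 21.05
position: [0.4819, -0.3305, 0.2549]
ee_rot: [[-0.437, 0.899, 0.008], [0.899, 0.437, -0.009], [-0.011, 0.004, -1.0]]
contact_force: [0.9, 0.2, -0.5]
grip_width: 0.0852
gripper_force: 0.0
```

```bash
python3 - <<'E'
from h import *
s=monitor.read_state(); print(s['q'].round(3),s['position'].round(4),s['ee_rot'].round(3).tolist())
I=vision.camera('wrist'); cv2.imwrite('pics/w4.png',I)
E
```

```text
[-7.110e-01  1.850e-01 -9.200e-02  1.282e+00 -1.000e-03  4.070e-01] [ 0.4819 -0.3305  0.2549] [[-0.437, 0.899, 0.008], [0.899, 0.437, -0.009], [-0.011, 0.004, -1.0]]
```

View pics/w4.png

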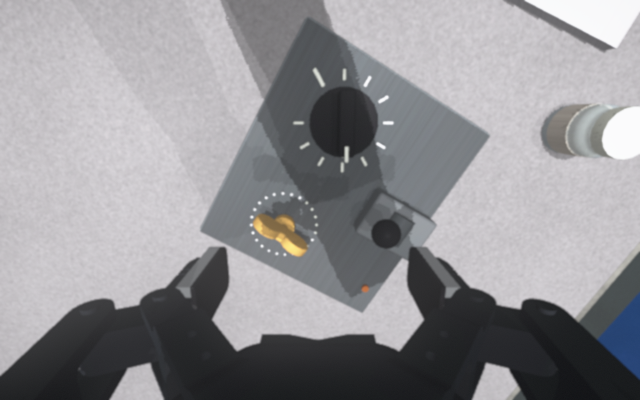

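The selector points at mark 7 (pointer at (346,154), mark at (342,167)). The key lies at about (265,226)–(294,243).

```bash
python3 - <<'E'
from h import *
W=cam('wrist'); I=cv2.imread('pics/w4.png')
g=cv2.cvtColor(I,cv2.COLOR_BGR2HSV)
m=((g[...,2]>165)&(g[...,1]<70)).astype(np.uint8); M=np.zeros_like(m); cv2.circle(M,(284,224),40,1,-1); m&=M
n,l,st,ce=cv2.connectedComponentsWithStats(m); q=np.array([ce[i] for i in range(1,n) if st[i,4]<15 and 26<np.hypot(*(ce[i]-[284,224]))<38])
P=np.array([ray(W,*p,.085)[:2] for p in q]); A=np.c_[2*P,np.ones(len(P))]; c=np.linalg.lstsq(A,(P**2).sum(1),rcond=None)[0][:2]
print(len(q),'centre',c,np.hypot(*(P-c).T).round(4))
q=np.array([(319,76),(344,74),(367,81),(383,99),(388,122),(381,146),(342,167),(320,161),(304,146),(298,122)])[1:]
P=np.array([ray(W,*p,.085)[:2] for p in q]); A=np.c_[2*P,np.ones(len(P))]; print('sel',np.linalg.lstsq(A,(P**2).sum(1),rcond=None)[0][:2])
k=cv2.inRange(g,(8,90,60),(30,255,255)); k[:,:245]=0;k[:,320:]=0;k[:200]=0;k[262:]=0
ys,xs=np.nonzero(k); r=cv2.minAreaRect(np.c_[xs,ys].astype(np.float32)); print(r)
for p,q_ in (((263,223),(298,245)),): 
    a,b=ray(W,*p,.12)[:2],ray(W,*q_,.12)[:2]; print(a,b,np.degrees(np.arctan2(*(b-a)[::-1])))
cv2.imwrite('pics/k.png',cv2.resize(I[190:270,240:330],None,fx=6,fy=6,interpolation=cv2.INTER_CUBIC))
E
```

```text
26 centre [ 0.46917592 -0.38752689] [0.0363 0.0361 0.036  0.0364 0.0357 0.0366 0.0357 0.0366 0.0356 0.0365
 0.0354 0.0362 0.0354 0.0364 0.0306 0.0353 0.0363 0.0352 0.036  0.0357
 0.0355 0.0354 0.033  0.036  0.0377 0.0398]
sel [ 0.4777798 -0.2623781]
((282.8450622558594, 230.14871215820312), (59.90770721435547, 29.8411865234375), 33.17851257324219)
[ 0.44791029 -0.38115091] [ 0.48840696 -0.38743345] -8.818407027578358
```

View pics/k.png

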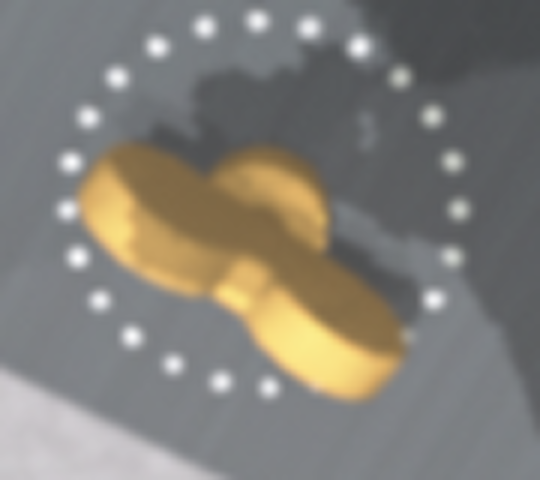

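Call:
play_rows(deltas=[-0.0192,-0.1005,0,0,0,0.1,0,-0.0192,-0.1005,0,0,0,0.1,0,-0.0192,-0.1005,0,0,0,0.1,0,0,0,-0.2583,0,0,0.1,0,0,0,-0.2583,0,0,0.1,0,0,0,-0.2583,0,0,0.1,0,0,0,0,0,0,0,0])

```text
t: 21.98
position: [0.4631, -0.3807, 0.0882]
ee_rot: [[-0.985, 0.174, -0.01], [0.174, 0.985, 0.01], [0.012, 0.008, -1.0]]
contact_force: [-0.3, 0.5, 0.7]
grip_width: 0.0855
gripper_force: 0.0
```

Call:
play_rows(deltas=[0,0,0,0,0,0,1,0,0,0,0,0,0,1,0,0,0,0,0,0,1,0,0,0,0,0,0,1,0,0,0,0,0,0,1])

```text
t: 22.6
position: [0.4677, -0.3908, 0.0965]
ee_rot: [[-0.985, 0.175, -0.0], [0.175, 0.984, -0.011], [-0.002, -0.01, -1.0]]
contact_force: [-3.3, -8.8, -0.0]
grip_width: 0.0095
gripper_force: 59.5
```

```bash
python3 - <<'E'
from h import *
s=monitor.read_state(); print(s['q'].round(3),s['position'].round(4),s['moment'].round(2),np.degrees(np.arctan2(s['ee_rot'][1,0],s['ee_rot'][0,0])))
E
```

```text
[-0.798  0.344 -0.234  0.985 -0.007 -0.622] [ 0.4677 -0.3908  0.0965] [-1.56  0.59  0.04] 169.90093060285832
```

Call:
play_rows(deltas=[0,-0.02,0.01,0,0,-0.1111,1,0,0,0,0,0,-0.1111,1,0,0,0,0,0,-0.1111,1,0,0,0,0,0,-0.1111,1,0,0,0,0,0,-0.1111,1,0,0,0,0,0,-0.1111,1,0,0,0,0,0,-0.1111,1,0,0,0,0,0,-0.1111,1,0,0,0,0,0,-0.1111,1,0,0,0,0,0,-0.1111,1])

```text
t: 23.85
position: [0.4711, -0.3888, 0.0965]
ee_rot: [[0.345, 0.939, 0.008], [0.939, -0.345, 0.002], [0.005, 0.007, -1.0]]
contact_force: [10.7, 1.4, -6.0]
grip_width: 0.0093
gripper_force: 58.8
```

Call:
play_rows(deltas=[0,0,0,0,0,-0.1111,1,0,0,0,0,0,-0.1111,1,0,0,0,0,0,-0.1111,1,0,0,0,0,0,-0.1111,1,0,0,0,0,0,-0.1111,1,0,0,0,0,0,-0.1111,1,0,0,0,0,0,-0.1111,1,0,0,0,0,0,-0.1111,1,0,0,0,0,0,-0.1111,1,0,0,0,0,0,-0.1111,1])

```text
t: 25.1
position: [0.4726, -0.3927, 0.0966]
ee_rot: [[0.864, -0.503, 0.01], [-0.503, -0.864, -0.005], [0.011, -0.0, -1.0]]
contact_force: [13.6, -7.6, -13.1]
grip_width: 0.009
gripper_force: 58.2
```

Call:
play_rows(deltas=[0,0,0,0,0,0,1])

```text
t: 25.22
position: [0.4725, -0.3927, 0.0966]
ee_rot: [[0.866, -0.5, 0.01], [-0.5, -0.866, -0.005], [0.011, -0.001, -1.0]]
contact_force: [13.5, -6.7, -13.5]
grip_width: 0.0092
gripper_force: 58.2
```

```bash
python3 - <<'E'
from h import *
s=monitor.read_state(); print(s['q'].round(3),s['position'].round(4),s['moment'].round(2),np.degrees(np.arctan2(s['ee_rot'][1,0],s['ee_rot'][0,0])))
E
```

```text
[-0.8    0.35  -0.226  0.984  0.004  2.865] [ 0.4725 -0.3927  0.0966] [-1.12 -2.15 -0.11] -30.00323787400596
```

Call:
play_rows(deltas=[0,0,0,0,0,0,0,0,0,0,0,0,0,0,0,0,0,0,0,0.1111,0,0,0,0,0,0,0.1111,0,0,0,0,0,0,0.1111,0,0,0,0,0,0,0.1111,0,0,0,0,0,0,0.1111,0,0,0,0,0,0,0.1111,0,0,0,0,0,0,0.1111,0,0,0,0,0,0,0.1111,0])

```text
t: 26.48
position: [0.4672, -0.3897, 0.097]
ee_rot: [[0.638, 0.77, -0.0], [0.77, -0.638, -0.0], [-0.0, -0.0, -1.0]]
contact_force: [-0.4, -0.3, -0.1]
grip_width: 0.0851
gripper_force: 0.0
```

Call:
play_rows(deltas=[0,0,0,0,0,0.1111,0,0,0,0,0,0,0.1111,0,0,0,0,0,0,0.1111,0,0,0,0,0,0,0.1111,0,0,0,0,0,0,0.1111,0,0,0,0,0,0,0.1111,0,0,0,0,0,0,0.1111,0,0,0,0,0,0,0.1111,0,0,0,0,0,0,0.1111,0,0,0,0,0,0,0.1111,0])

```text
t: 27.72
position: [0.4672, -0.3897, 0.097]
ee_rot: [[-0.869, 0.495, -0.0], [0.495, 0.869, -0.0], [0.0, -0.0, -1.0]]
contact_force: [0.1, 0.2, 0.6]
grip_width: 0.0854
gripper_force: 0.0
```

Shift to the axis by (+0.003, −0.002), close, and wind 180°.

Call:
play_rows(deltas=[0.015,-0.01,0.01,0,0,0,0,0,0,0,0,0,0,1,0,0,0,0,0,0,1,0,0,0,0,0,0,1,0,0,0,0,0,0,1,0,0,0,0,0,0,1])

```text
t: 28.48
position: [0.4706, -0.3915, 0.0986]
ee_rot: [[-0.866, 0.5, 0.0], [0.5, 0.866, 0.0], [0.0, 0.0, -1.0]]
contact_force: [0.0, 0.4, 1.4]
grip_width: 0.009
gripper_force: 59.0
```

Call:
play_rows(deltas=[0,0,0,0,0,-0.1111,1,0,0,0,0,0,-0.1111,1,0,0,0,0,0,-0.1111,1,0,0,0,0,0,-0.1111,1,0,0,0,0,0,-0.1111,1,0,0,0,0,0,-0.1111,1,0,0,0,0,0,-0.1111,1,0,0,0,0,0,-0.1111,1,0,0,0,0,0,-0.1111,1])

```text
t: 29.6
position: [0.4701, -0.3917, 0.0986]
ee_rot: [[0.504, 0.864, -0.001], [0.864, -0.504, 0.0], [-0.0, -0.001, -1.0]]
contact_force: [-1.4, 0.5, 1.8]
grip_width: 0.0094
gripper_force: 59.1
```

Call:
play_rows(deltas=[0,0,0,0,0,-0.1111,1,0,0,0,0,0,-0.1111,1,0,0,0,0,0,-0.1111,1,0,0,0,0,0,-0.1111,1,0,0,0,0,0,-0.1111,1,0,0,0,0,0,-0.1111,1,0,0,0,0,0,-0.1111,1,0,0,0,0,0,-0.1111,1,0,0,0,0,0,-0.1111,1,0,0,0,0,0,0,1])

```text
t: 30.85
position: [0.47, -0.3912, 0.0986]
ee_rot: [[0.867, -0.498, -0.001], [-0.498, -0.867, 0.001], [-0.002, -0.0, -1.0]]
contact_force: [-2.6, 2.3, 3.1]
grip_width: 0.0088
gripper_force: 59.3
```

```bash
python3 - <<'E'
from h import *
s=monitor.read_state(); print(s['q'].round(3),s['position'].round(4),s['moment'].round(2),np.degrees(np.arctan2(s['ee_rot'][1,0],s['ee_rot'][0,0])))
I=vision.camera('scene'); cv2.imwrite('pics/s5.png',I)
E
```

```text
[-0.8    0.351 -0.22   1.002  0.     2.863] [ 0.47   -0.3912  0.0986] [ 0.48  0.34 -0.1 ] -29.865429245471354
```

Call:
play_rows(deltas=[0,0,0,0,0,0,0,0,0,0,0,0,0,0,0,0,0,0,0,0.1111,0,0,0,0,0,0,0.1111,0,0,0,0,0,0,0.1111,0,0,0,0,0,0,0.1111,0,0,0,0,0,0,0.1111,0,0,0,0,0,0,0.1111,0,0,0,0,0,0,0.1111,0,0,0,0,0,0,0.1111,0])

```text
t: 32.15
position: [0.4709, -0.3922, 0.0985]
ee_rot: [[0.637, 0.771, 0.001], [0.771, -0.637, -0.001], [-0.0, 0.001, -1.0]]
contact_force: [-0.0, 0.3, -0.1]
grip_width: 0.0852
gripper_force: 0.0
```

Call:
play_rows(deltas=[0,0,0,0,0,0.1111,0,0,0,0,0,0,0.1111,0,0,0,0,0,0,0.1111,0,0,0,0,0,0,0.1111,0,0,0,0,0,0,0.1111,0,0,0,0,0,0,0.1111,0,0,0,0,0,0,0.1111,0,0,0,0,0,0,0.1111,0,0,0,0,0,0,0.1111,0,0,0,0,0,0,0.1111,0])

```text
t: 33.4
position: [0.4708, -0.3922, 0.0985]
ee_rot: [[-0.869, 0.494, 0.0], [0.494, 0.869, -0.001], [-0.001, -0.0, -1.0]]
contact_force: [-0.1, -0.1, -0.9]
grip_width: 0.0857
gripper_force: 0.0
```

Call:
play_rows(deltas=[0,0,0,0,0,0,1,0,0,0,0,0,0,1,0,0,0,0,0,0,1,0,0,0,0,0,0,1,0,0,0,0,0,0,1])

```text
t: 34.02
position: [0.4707, -0.3916, 0.0987]
ee_rot: [[-0.866, 0.5, 0.0], [0.5, 0.866, 0.0], [-0.0, 0.0, -1.0]]
contact_force: [-0.4, 1.9, 1.3]
grip_width: 0.0094
gripper_force: 59.0
```

Call:
play_rows(deltas=[0,0,0,0,0,-0.1111,1,0,0,0,0,0,-0.1111,1,0,0,0,0,0,-0.1111,1,0,0,0,0,0,-0.1111,1,0,0,0,0,0,-0.1111,1,0,0,0,0,0,-0.1111,1,0,0,0,0,0,-0.1111,1,0,0,0,0,0,-0.1111,1,0,0,0,0,0,-0.1111,1])

```text
t: 35.15
position: [0.47, -0.3918, 0.0987]
ee_rot: [[0.504, 0.864, -0.001], [0.864, -0.504, -0.0], [-0.001, -0.001, -1.0]]
contact_force: [-1.6, 0.4, 1.7]
grip_width: 0.0092
gripper_force: 59.2
```

Call:
play_rows(deltas=[0,0,0,0,0,-0.1111,1,0,0,0,0,0,-0.1111,1,0,0,0,0,0,-0.0556,1,0,0,0,0,0,0,1])

```text
t: 35.65
position: [0.4699, -0.3916, 0.0987]
ee_rot: [[0.819, 0.574, -0.001], [0.574, -0.819, 0.0], [-0.001, -0.001, -1.0]]
contact_force: [-2.7, 0.8, 2.3]
grip_width: 0.0087
gripper_force: 59.3
```

```bash
python3 - <<'E'
from h import *
s=monitor.read_state(); print(s['q'].round(3),s['position'].round(4),s['moment'].round(2),np.degrees(np.arctan2(s['ee_rot'][1,0],s['ee_rot'][0,0])))
E
```

```text
[-8.000e-01  3.510e-01 -2.190e-01  1.002e+00 -1.000e-03  1.730e+00] [ 0.4699 -0.3916  0.0987] [ 0.24  0.48 -0.04] 35.05111657702934
```

Call:
play_rows(deltas=[0,0,0,0,0,-0.0556,1,0,0,0,0,0,-0.0556,1,0,0,0,0,0,-0.0556,1,0,0,0,0,0,0,1])

```text
t: 36.15
position: [0.4699, -0.3915, 0.0986]
ee_rot: [[0.939, 0.344, -0.001], [0.344, -0.939, 0.0], [-0.001, -0.001, -1.0]]
contact_force: [-3.0, 1.2, 4.2]
grip_width: 0.009
gripper_force: 59.5
```

```bash
cat > st.py <<'E'
from h import *
s=monitor.read_state(); print(s['q'].round(3),s['position'].round(4),s['moment'].round(2),s['joint_efforts'].round(2),np.degrees(np.arctan2(s['ee_rot'][1,0],s['ee_rot'][0,0])))
E
python3 st.py
```

```text
[-8.000e-01  3.510e-01 -2.200e-01  1.002e+00 -1.000e-03  1.990e+00] [ 0.4699 -0.3915  0.0986] [0.34 0.69 0.02] [  0.64 -43.09  26.83  -1.34   0.36   0.14] 20.12663531586703
```

Call:
play_rows(deltas=[0,0,0,0,0,-0.0556,1,0,0,0,0,0,0,1])

```text
t: 36.4
position: [0.4699, -0.3915, 0.0987]
ee_rot: [[0.964, 0.266, -0.002], [0.266, -0.964, -0.0], [-0.002, -0.0, -1.0]]
contact_force: [-4.9, 0.9, 5.7]
grip_width: 0.0095
gripper_force: 89.1
```

```bash
python3 st.py
```

```text
[-8.000e-01  3.510e-01 -2.190e-01  1.002e+00 -1.000e-03  2.073e+00] [ 0.4699 -0.3915  0.0987] [0.24 0.97 1.85] [ -0.47 -42.4   26.82  -1.66   0.71   1.95] 15.4304366225961
```

Call:
play_rows(deltas=[0,0,0,0,0,0,0,0,0,0,0,0,0,0,0,0,0,0,0,0,0,0,0,0.28,0,0,0,0,0,0,0.28,0,0,0,0,0.0585,0.101,0.22,0,0,-0.0723,1,0.0585,0.101,0,0,0,-0.0723,1,0.0585,0.101,0,0,0,-0.0723,1,0,0,0,0,0,0,1])

```text
t: 37.52
position: [0.5063, -0.3303, 0.2547]
ee_rot: [[0.997, -0.076, 0.0], [-0.076, -0.997, -0.0], [0.0, 0.0, -1.0]]
contact_force: [-0.2, 0.2, -0.1]
grip_width: 0.0123
gripper_force: 0.0
```

```bash
python3 st.py; python3 - <<'E'
from h import *
I=vision.camera('wrist'); J=vision.camera('side')[235:375,285:425]; cv2.imwrite('pics/w6.png',np.hstack([I[:,120:520],cv2.resize(J,(400,400),interpolation=cv2.INTER_CUBIC)]))
E
```

```text
[-0.685  0.229 -0.038  1.303  0.     2.533] [ 0.5063 -0.3303  0.2547] [0.02 0.   0.04] [ 8.100e-01 -4.272e+01  2.995e+01  4.000e-02  1.100e-01  2.400e-01] -4.357733416829768
```

View pics/w6.png

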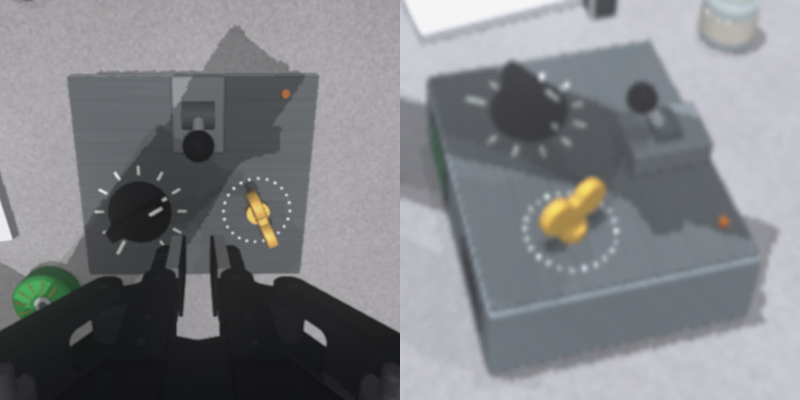

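Call:
play_rows(deltas=[0,0,-0.28,0,0,0,1,0,0,-0.28,0,0,0,1,0,0,0,0,0,0,1,0.06,-0.0044,0,0,0,0,1,0.06,-0.0044,0,0,0,0,1,0.06,-0.0044,0,0,0,0,1,0.06,-0.0044,0,0,0,0,1,0.06,-0.0044,0,0,0,0,1,0.03,-0.0022,0,0,0,0,1,0,0,0,0,0,0,1])

```text
t: 38.88
position: [0.5725, -0.3359, 0.1421]
ee_rot: [[0.997, -0.078, 0.001], [-0.078, -0.997, 0.0], [0.001, -0.0, -1.0]]
contact_force: [-0.8, -0.4, 0.2]
grip_width: 0.0
gripper_force: 0.0
```

Call:
play_rows(deltas=[0.025,-0.0018,0,0,0,0,1,0,0,0,0,0,0,1])

```text
t: 39.12
position: [0.5748, -0.3359, 0.1419]
ee_rot: [[0.997, -0.079, -0.004], [-0.079, -0.997, 0.001], [-0.004, -0.001, -1.0]]
contact_force: [-5.4, 0.8, 0.0]
grip_width: 0.0002
gripper_force: 2.4
```

Contact with the stop is starting, so I'll press a little more to be sure.

Call:
play_rows(deltas=[0.025,-0.0018,0,0,0,0,1,0,0,0,0,0,0,1])

```text
t: 39.38
position: [0.5751, -0.3359, 0.1418]
ee_rot: [[0.997, -0.08, -0.014], [-0.08, -0.997, 0.001], [-0.014, -0.0, -1.0]]
contact_force: [-15.2, 0.7, 7.8]
grip_width: 0.0003
gripper_force: 7.9
```

Call:
play_rows(deltas=[-0.15,0.011,0,0,0,0,1,-0.1,0.007,0,0,0,0,1,0,0,0.28,0,0,0,1,0,0,0.28,0,0,0,1,-0.1,0.2,0.25,0,0,0,1,-0.1,0.2,0.25,0,0,0,1,0,0,0,0,0,0,1])

```text
t: 40.25
position: [0.4959, -0.2579, 0.3539]
ee_rot: [[0.997, -0.077, 0.01], [-0.077, -0.997, -0.005], [0.01, 0.004, -1.0]]
contact_force: [0.0, 0.1, -0.2]
grip_width: -0.0001
gripper_force: 0.0
```

```bash
python3 - <<'E'
from h import *
for r in coils('scene'): print(*r, ray(cam('scene'),r[0][0],r[0][1],.028).round(4))
I=vision.camera('scene')[100:310,140:460]; cv2.imwrite('pics/f.png',cv2.resize(I,None,fx=2.5,fy=2.5,interpolation=cv2.INTER_CUBIC))
E
```

```text
[395.8 267.  938. ] [0.6451 0.2619 0.035 ] [0.6417 0.2622 0.028 ]
[351.5 254.8 891.5] [0.6542 0.1474 0.035 ] [0.6507 0.1469 0.028 ]
[310.1 241.6 844. ] [0.658  0.0347 0.035 ] [0.6545 0.0333 0.028 ]
```

View pics/f.png

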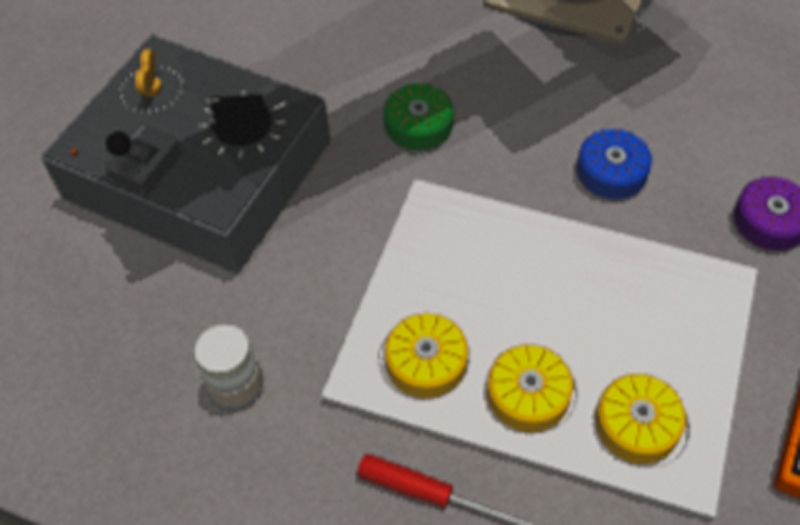

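The three coils sit in the nests at (427,350), (530,382) and (642,412). The lever is over, and nothing touches the robot.

```bash
python3 -c "
from h import *
print(hand_in())"
```

```text
the job is handed in; nothing more can be done
None
```

I finished the job and handed it in at about 40 s: all three yellow transformers are in their own nests, the selector is on click 7, the timer key is wound to its stop, and the start lever is fully over. The jar, multimeter and screwdriver were left alone; `hand_in` gave no verdict.

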